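# Hang the rinse basket on the drip stand with the C-hook

### The arm

A 7-joint arm with a two-finger parallel gripper is mounted at the origin on the work surface. World frame = base frame: x ahead of the robot, y to its left, z up, the work surface at z = 0. Lengths are in m, angles in rad, forces in N, time in s.
With the tool pointing down it reaches from about 0.4 to 0.875 m from the base axis. Payload 19.3 kg.
Tool frame: the origin (TCP) lies midway between the tips of the shut fingers; the grasp point (between the pads) lies 19 mm behind it (bot.pinch_z is the distance from the TCP to the grasp point, in m); z points along the fingers, y is the line along which they close (so a half turn about z gives the same grasp; the last joint's range is limited). The gripper opens to 85 mm and grips with 20 to 120 N. Pads are 22 mm wide; open, the fingers measure 114 mm over their backs; the gripper's body (76 mm by 85 mm) begins 54 mm behind the grasp point. The pads swing forward as they close: fully open they stand 13 mm farther back than shut.
Start: joints at [-1.313, 0.521, -0.036, 1.599, 0.021, 1.021, -0.113], TCP at [0.201, 0.592, 0.208] pointing down, gripper open.
Joint ranges: [-2.91, 2.91], [-0.3, 2.13], [-1.5, 1.42], [0.17, 2.43], [-1.26, 4.41], [0.16, 1.93], [-2.52, 2.52]. Speed limits (rad/s): [1.89, 1.89, 2.39, 2.39, 3.01, 3.01, 3.01].

### API

Orientations are given as [roll, pitch, yaw] about the fixed x, y, z axes, in that order (R = Rz(yaw) Ry(pitch) Rx(roll)).
In Python, from workcell import observe, viewer, bot gives the robot as it stands. The module is installed in compiled form; this text tells all that it offers.
- The arm moves only by the tool play_rows, never from a script. Its argument "motion" is a list of rows, each a list of 7 numbers: the shift along the tool's x, y, z in cm, then the turn, a rotation vector about the tool's x, y, z in rad, then the opening, from -1 (shut) to 1 (fully open), so that 0 is half open. A call has exactly 5 rows; each row is the pose to reach, as a shift and turn from the pose commanded when the call began, along the tool's axes at that moment; what a row does not reach only later rows make up. A row lasts 1/10 s, in which the tool goes at most 50 mm and 8.59 degrees, less where a joint would pass 70% of its speed; a pose out of reach is approached as far as the arm can. A call with a gripper value outside its range is refused whole. The fingers move at their own pace and stop on an object; "squeeze" is the grip in N (left out, the last holds). Time passes only in rows, so rows that repeat a pose let the fingers close, or fill a call up. It gives the time, the measured TCP pose, the force, the opening and the grip force at its end, in the units of the state.
- observe(): the state, without advancing time (a new reading comes with each control period).
- viewer.grab_frame(name): name is "scene" or "top" or "wrist"; returns (picture, depth): 400x640x3 uint8, red, green, blue; 400x640 float32, m along the optical axis (not along the pixel's ray), 0 where there is no reading.
- viewer.camera_info(name): a dict with "fx", "fy", "cx", "cy" (pixels), "R" (3x3) and "t" (3): a world point X has camera coordinates R X + t. Camera axes: x right, y down, z forward; pixel columns grow to the right and rows downward; lengths in m; the calibration is good to about 2 mm. The wrist camera is an equidistant fisheye: a pixel r from the principal point sees the ray r / f radians off the axis. A picture is of the moment at which its call begins: read the wrist's pose just before it. camera_info takes no time and is no camera call; for the wrist camera it gives the pose at the moment of the call.
- bot.job_done(): hands the job in; it is judged then, once.
The state is a dict: "clock": time; "qpos": joint angles; "qd": joint speeds; "joint_efforts": joint torques, N m; "position": TCP position; "tool_rot": TCP orientation; "force": force on the tool from outside, world axes, zero at the start; "moment": the same for the moment, N m; "grip_width": finger opening in m; "finger_force": force on a finger pad.
Only numpy, scipy, OpenCV 4.12 (cv2) and the standard library are available. Lean on these libraries where they do the work, as an engineer would, in place of code of your own. Each camera call takes 0.05 s, during which the arm holds its last target. There are 200 camera calls.

### The job

Hang the basket of washed brass parts up to drip: take the blue-handled C-hook out of the drip stand's fork, thread its curved end through the brass ring on the basket's swing handle, draw the ring back along the wire to the shank, lift the basket out of the tub and hang the hook by its collar in the fork again, the basket hanging free over the drip tray. Work gently: the ring is only soft-soldered and must not be forced. Do not touch the basket with the gripper or tip it far, and leave the other things on the bench where they are.

Things in the scene. Friction and masses are not known exactly. Their poses are not given: they have to be found in the camera images.
- hook: Steel C-hook, 130 g, hanging upright in the stand's fork. Origin: on the axis of the upright shank at its foot, on the wire's centre line; z up the shank. From there a 6 mm wire runs as a level half circle, centre-line radius 20 mm: it leaves along +x and turns towards +y round the point (0, 20 mm). Shank 8 mm thick; collar 32 mm in diameter from 85 to 89 mm above the origin; handle above.
- hook_handle (a point): Middle of the hook's blue square handle, 115 mm above the hook's origin: 20 x 20 mm, faces square to the hook's x and y, from 89 to 133 mm above the origin (the collar is right below it).
- hook_tip (a point): Free end of the hook's wire, rounded, 6 mm thick: 40 mm to +y of the hook's origin, pointing along the hook's -x, 5 mm higher than the origin (the wire climbs evenly).
- stand: Drip stand, fixed. Origin: on the bench under the fork's seat. The column stands 115 mm to +x of the origin and ends at the fork's height; nothing is higher. Below the fork a drip tray, 140 x 150 mm, rim 12 mm high. The hook must be lifted a little and led out of, and into, the fork on its open -x side.
- fork_seat (a point): Place in the fork where the shank hangs, at the height of the prongs' upper faces, 220 mm above the bench. Two flat prongs along the stand's x, 14 mm apart, 36 mm wide over all, 6 mm thick, open towards the stand's -x; 36 to 40 mm before the seat they end in a lip 4 mm high. The collar rests on the prongs.
- tub: White rinse tub, fixed, empty of liquid: outer size 138 (x) x 158 (y) x 40 mm high, walls and floor 4 mm. Origin: centre of its underside.
- basket: Steel mesh basket with brass parts in it, 0.5 to 0.75 kg in all, standing loose in the tub: 100 (x) x 120 (y) x 38 mm high. Origin: centre of its underside. Its swing handle is 5 mm wire with a level cross bar along the basket's x, 51 mm from the pivot (83 mm above the origin when upright).
- handle_pivot (a point): Middle of the swing handle's pivot axis (the basket's x), 32 mm above its origin. On the mid bar stands a brass ring, hole 16 mm, outside 26 mm, wire 5 mm, hole facing along x, centre 64.5 mm from the pivot. The stiff handle stays where left, leaning up to 29 degrees to +y or -y (ring up to 31 mm aside, 8 mm lower): NOT measured, see it or feel for it. About 2.5 N sideways on the ring swings it.
- flux_tin: Bystander: open round tin with white flux, 54 mm in diameter, 17 mm high, on the bench between tub and stand. Origin: centre of its underside.
- tweezers: Bystander: steel tweezers, 128 mm long, 6 mm high, lying on the bench nearer the robot than the flux tin. Origin: middle of the underside.
- coach_side: Bystander: the farther from the robot of two flat brass model-coach sides, with a row of windows, 150 x 30 x 3 mm. Origin: centre of its underside.
- solder_coil: Bystander: flat coil of solder, 52 mm in diameter, 3 mm high. Origin: centre of its underside.
- copper_sheet: Bystander: copper sheet, 90 x 55 x 3 mm. Origin: centre of its underside.
Not all that is in view belongs to the job. Leave any brown or orange look-alike of the hook alone.

How it is judged:
By the outcome, as a careful person would: the job done as asked, in the order asked, and still so for the second after the job is handed in, with the robot touching nothing.
It also fails if it takes over 72 s, if anything falls off the work surface, if the arm or the gripper's body presses on something with over 40 N, if the wrist force passes 120 N, or if a joint passes its speed limit or range.

## Working session

There is one attempt and no reset: what is moved stays moved. The work goes in short steps, Python scripts to look and compute and a tool call to move; the robot and the scene stay as the last step left them, time stands still between calls to the robot, and variables do not carry over. Pictures are saved under pics/ and viewed, at most 10 in all, crops included, and the job is handed in when it is done.

Besides the shell and the picture viewer there is one more tool, called after ">>>" by a JSON object that holds its "fn" and its "kwargs". play_rows: Moves the arm, as the interface text tells. Its arguments: {"type":"object","properties":{"motion":{"type":"array"},"squeeze":{"type":"number"}},"required":["motion"]}

```bash
mkdir -p pics
cat > h.py <<'E'
import numpy as np, cv2
from workcell import observe, viewer, bot
def grab(name,tag=None):
    c=viewer.camera_info(name); p,d=viewer.grab_frame(name)
    if tag: cv2.imwrite(f'pics/{tag}.png',p[:,:,::-1]); np.savez(f'pics/{tag}.npz',p=p,d=d,**{k:np.array(c[k]) for k in c})
    return p,d,c
def pt(c,u,v,z=None,depth=None):
    R=np.array(c['R']);t=np.array(c['t']); r=np.array([(u-c['cx'])/c['fx'],(v-c['cy'])/c['fy'],1.])
    o=-R.T@t; w=R.T@r
    return o+w*(depth if depth is not None else (z-o[2])/w[2])
def load(tag): 
    f=np.load(f'pics/{tag}.npz'); return f['p'],f['d'],{k:f[k] for k in f.files}
def cloud(d,c):
    v,u=np.mgrid[:400,:640]; X=np.stack([(u-c['cx'])/c['fx']*d,(v-c['cy'])/c['fy']*d,d],-1)
    return (X-np.array(c['t']))@np.array(c['R'])
E
python3 - <<'E'
from h import *
for n in('scene','top'):
    p,d,c=grab(n,n); print(n,c['fx'],np.round(-np.array(c['R']).T@c['t'],3),np.round(c['R'],2).tolist())
a=cv2.imread('pics/scene.png');b=cv2.imread('pics/top.png')
s=observe();print(s['position'],s['tool_rot'],s['grip_width'],s['clock'],bot.pinch_z)
E
```

```text
scene 493.40899314390487 [ 1.531 -0.085  1.029] [[0.12, 0.99, 0.01], [0.6, -0.07, -0.79], [-0.79, 0.1, -0.61]]
top 481.9818661092936 [0.252 0.071 1.253] [[-0.01, -1.0, -0.02], [-0.99, 0.01, -0.14], [0.14, 0.02, -0.99]]
[0.20116563 0.59139876 0.2070928 ] [-3.14057445e+00  6.82289669e-05  2.81374523e+00] 0.08511062805105665 0.1 0.0187
```

View pics/scene.png

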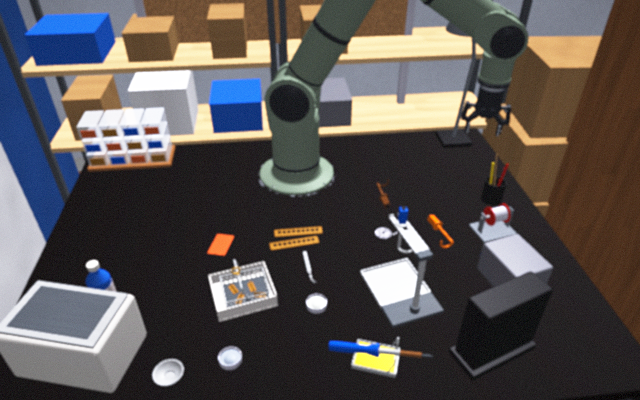

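View pics/top.png

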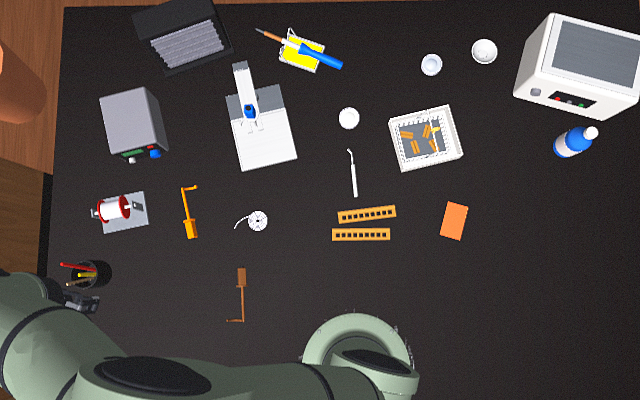

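The hook's blue handle is at scene (403,214) and top (250,110), on the fork. The orange (440,230) and brown (382,192) look-alikes lie on the bench, and the blue soldering iron is at (355,348). The tub with the basket is at scene (242,290) and top (425,138). I'll confirm this in an enlarged composite.

Run:
```python
from h import *
a=cv2.imread('pics/scene.png');b=cv2.imread('pics/top.png')
def cr(im,u,v,w=50,h=37): return cv2.resize(im[v-h:v+h+1,u-w:u+w],(400,300),interpolation=cv2.INTER_CUBIC)
cv2.imwrite('pics/c1.png',np.vstack([np.hstack([cr(a,410,240),cr(a,242,287)]),np.hstack([cr(b,258,105),cr(b,425,138)])]))
for n in('scene','top'):
    p,d,c=load(n); X=cloud(d,c)
    hsv=cv2.cvtColor(p,cv2.COLOR_RGB2HSV)
    box=np.zeros((400,640),bool)
    if n=='scene': box[195:230,390:420]=1
    else: box[95:120,240:262]=1
    m=box&(hsv[...,0]>95)&(hsv[...,0]<130)&(hsv[...,1]>120)
    v,u=np.nonzero(m); print(n,'handle px',u.min(),u.max(),v.min(),v.max(),u.mean(),v.mean()); 
    q=X[m]; q=q[q[:,2]>.15]; print(np.round(np.percentile(q,[2,50,98],axis=0),4).tolist())
    # white tub rim
    P=X.reshape(-1,3)
    if n=='top':
      for nm,bx,zl,zh in(('tub',(380,95,470,180),.033,.047),('tray',(220,75,305,178),.004,.02),('fork',(225,50,300,170),.205,.23)):
        mm=np.zeros((400,640),bool); mm[bx[1]:bx[3],bx[0]:bx[2]]=1
        mm&=(X[...,2]>zl)&(X[...,2]<zh)
        r=cv2.minAreaRect(X[mm][:,:2].astype(np.float32)*1000); print(nm,mm.sum(),r)
      mm=np.zeros((400,640),bool); mm[95:180,380:470]=1; mm&=(X[...,2]>.055)
      print('high pts in tub'); print(np.round(X[mm],3).tolist()[:60])
```

```text
scene handle px 397 408 206 222 402.7631578947368 213.7828947368421
[[0.5792, 0.2219, 0.2315], [0.5978, 0.2304, 0.2531], [0.6034, 0.2412, 0.2702]]
top handle px 244 255 104 117 249.56034482758622 111.32758620689656
[[0.5776, 0.2222, 0.2308], [0.5824, 0.2288, 0.2647], [0.5963, 0.2405, 0.2728]]
tub 702 ((582.742431640625, -191.29501342773438), (139.12594604492188, 159.3565216064453), 13.23349380493164)
tray 2676 ((630.1746215820312, 238.56163024902344), (228.46839904785156, 282.19287109375), 89.60639190673828)
fork 953 ((632.5613403320312, 242.53619384765625), (167.59609985351562, 36.172645568847656), 12.965096473693848)
high pts in tub
[[0.252, 0.071, 1.253], [0.252, 0.071, 1.253], [0.252, 0.071, 1.253], [0.252, 0.071, 1.253], [0.252, 0.071, 1.253], [0.252, 0.071, 1.253], [0.638, -0.187, 0.088], [0.638, -0.186, 0.079], [0.636, -0.187, 0.086], [0.636, -0.19, 0.085], [0.638, -0.182, 0.072], [0.636, -0.184, 0.078], [0.636, -0.186, 0.077], [0.633, -0.187, 0.086], [0.632, -0.189, 0.09], [0.637, -0.181, 0.066], [0.635, -0.182, 0.073], [0.634, -0.184, 0.077], [0.631, -0.187, 0.084], [0.631, 
[... 255 characters left out ...]
, -0.191, 0.09], [0.623, -0.189, 0.088], [0.622, -0.191, 0.09], [0.62, -0.188, 0.089], [0.62, -0.191, 0.087], [0.617, -0.188, 0.088], [0.616, -0.19, 0.091], [0.619, -0.194, 0.083], [0.252, 0.071, 1.253], [0.615, -0.193, 0.088], [0.612, -0.191, 0.087], [0.612, -0.193, 0.089], [0.61, -0.191, 0.088], [0.61, -0.193, 0.086], [0.252, 0.071, 1.253], [0.607, -0.191, 0.087], [0.607, -0.193, 0.089], [0.607, -0.195, 0.088], [0.605, -0.193, 0.086], [0.604, -0.195, 0.089], [0.602, -0.193, 0.087], [0.602, -0.195, 0.088], [0.6, -0.193, 0.086], [0.6, -0.196, 0.085], [0.597, -0.193, 0.085], [0.598, -0.196, 0.085], [0.598, -0.198, 0.084], [0.594, -0.195, 0.088], [0.593, -0.196, 0.092], [0.587, -0.201, 0.112]]
```

View pics/c1.png

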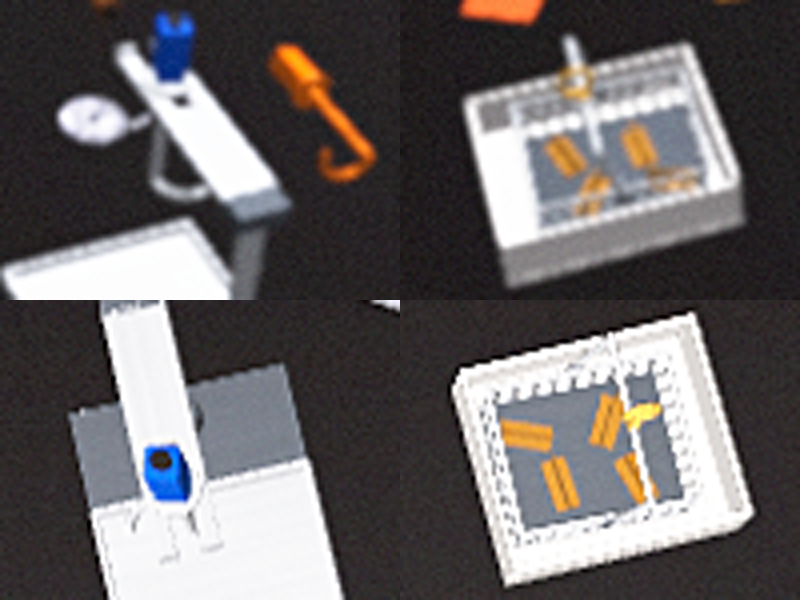

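The crop confirms that the blue-handled hook hangs in the fork and the brass ring stands on the handle bar. Next I'll work out the numbers from the clouds and masks.

Run:
```python
from h import *
def proj(c,P): 
    q=np.array(c['R'])@P+c['t']; return np.round([c['fx']*q[0]/q[2]+c['cx'],c['fy']*q[1]/q[2]+c['cy']],1)
seat=np.array([.590,.2325,.22])
for n in('scene','top'):
    p,d,c=load(n);X=cloud(d,c);hsv=cv2.cvtColor(p,cv2.COLOR_RGB2HSV)
    print(n,'seat',proj(c,seat),'foot',proj(c,seat-[0,0,.085]))
    # pixels of wire: z 0.125-.15 near foot
    m=(X[...,2]>.12)&(X[...,2]<.2)&(np.abs(X[...,0]-.59)<.06)&(np.abs(X[...,1]-.232)<.06)&(d>0)
    v,u=np.nonzero(m)
    print('hookpts',[(int(a),int(b),*np.round(X[b,a],3).tolist()) for a,b in zip(u,v)][::max(1,len(u)//40)])
    # ring: yellow in tub
    m=(hsv[...,1]>90)&(hsv[...,0]>10)&(hsv[...,0]<35)&(d>0)&(X[...,2]>.07)&(np.abs(X[...,0]-.583)<.08)&(np.abs(X[...,1]+.19)<.08)
    v,u=np.nonzero(m); print('ring px',len(u),u.mean(),v.mean(),u.min(),u.max(),v.min(),v.max(),np.round(X[m].mean(0),4),np.round(np.percentile(X[m],[3,97],axis=0),3).tolist())
    # bar
    m=(d>0)&(X[...,2]>.078)&(X[...,2]<.095)&(hsv[...,1]<60)&(np.abs(X[...,0]-.583)<.08)&(np.abs(X[...,1]+.19)<.08)
    B=X[m]; print('bar',len(B)); 
    if len(B)>5:
        l=cv2.fitLine(B[:,:2].astype(np.float32),cv2.DIST_HUBER,0,.001,.001).ravel(); print(l,np.degrees(np.arctan2(l[1],l[0])),np.round(B.min(0),3),np.round(B.max(0),3),np.median(B[:,2]))
p,d,c=load('top');X=cloud(d,c)
# basket rim: dark/grey mesh within tub, z about .042, inside tub walls
a=np.radians(13.2);R=np.array([[np.cos(a),np.sin(a)],[-np.sin(a),np.cos(a)]])
L=(X[...,:2]-[.5827,-.1913])@R.T
m=(d>0)&(abs(L[...,0])<.061)&(abs(L[...,1])<.071)&(X[...,2]>.034)&(X[...,2]<.05)
print('rim',m.sum(),np.percentile(L[m],[1,5,95,99],axis=0).round(4).tolist(),cv2.minAreaRect(L[m].astype(np.float32)*1000))
```

```text
scene seat [401.7 223.1] foot [398.5 247.6]
hookpts [(399, 233, 0.59, 0.229, 0.187), (400, 234, 0.594, 0.231, 0.186), (400, 235, 0.591, 0.232, 0.181), (399, 236, 0.591, 0.229, 0.177), (401, 236, 0.591, 0.235, 0.176), (400, 237, 0.594, 0.231, 0.176), (399, 238, 0.588, 0.231, 0.167), (401, 238, 0.595, 0.234, 0.173), (400, 239, 0.595, 0.232, 0.17), (399, 240, 0.592, 0.23, 0.164), (401, 240, 0.594, 0.235, 0.165), (399, 241, 0.592, 0.231, 0.161), (401, 241, 0.591, 0.237, 0.159), (399, 242, 0.592, 0.231, 0.157), (398, 243, 0.588, 0.23, 0.15), (400, 243, 0.594, 0.234, 0.155), (399, 244, 0.592, 0.232, 0.15), (398, 245, 0.591, 0.23, 0.145), (400, 245, 0.596, 0.234, 0.149), (399, 246, 0.59, 0.233, 0.141), (398, 247, 0.595, 0.229, 0.142), (400, 247, 0.595, 0.235, 0.141), (399, 248, 0.594, 0.233, 0.137), (399, 249, 0.598, 0.232, 0.137), (399, 250, 0.594, 0.233, 0.13), (401, 250, 0.602, 0.236, 0.137), (411, 250, 0.608, 0.262, 0.139), (400, 251, 0.604, 0.233, 0.135), (402, 251, 0.607, 0.237, 0.138), (404, 251, 0.609, 0.242, 0.139), (406, 251, 0.608, 0.248, 0.137), (408, 251, 0.607, 0.254, 0.136), 
[... 1628 characters left out ...]
), (255, 125, 0.586, 0.234, 0.154), (256, 125, 0.585, 0.231, 0.159), (239, 126, 0.587, 0.273, 0.145), (240, 126, 0.588, 0.271, 0.142), (255, 126, 0.585, 0.234, 0.151), (256, 126, 0.585, 0.232, 0.15), (256, 127, 0.585, 0.233, 0.141), (257, 127, 0.585, 0.231, 0.142)]
ring px 40 434.625 130.0 430 440 126 150 [ 0.583  -0.2008  0.0991] [[0.561, -0.211, 0.085], [0.591, -0.191, 0.112]]
bar 82
[ 0.9813616   0.19217     0.58380497 -0.19761032] 11.07945 [ 0.529 -0.21   0.078] [ 0.638 -0.184  0.093] 0.08690029064698498
rim 271 [[-0.053, -0.0544], [-0.0503, -0.0528], [0.0518, 0.0678], [0.0541, 0.0687]] ((-0.010772705078125, 6.937747955322266), (122.87335205078125, 110.17992401123047), 88.03839874267578)
```

```bash
cat > plan.py <<'E'
import sys,math
def plan(*w):
    for (x,y,z,a),(X,Y,Z,A) in zip(w,w[1:]):
        r=math.radians(a);c,s=math.cos(r),math.sin(r);dx,dy=(X-x)*100,(Y-y)*100
        print([round(c*dx+s*dy,2),round(s*dx-c*dy,2),round((z-Z)*100,2),0,0,round(-math.radians(A-a),3)])
E
python3 -c "
from plan import *
plan((.201,.591,.207,161.2),(.26,.52,.36,120),(.36,.44,.40,80),(.46,.34,.40,40),(.54,.232,.40,3))"
```

```text
[-7.87, -4.82, -15.3, 0, 0, 0.719]
[-11.93, 4.66, -4.0, 0, 0, 0.698]
[-8.11, 11.58, 0.0, 0, 0, 0.698]
[-0.81, 13.42, 0.0, 0, 0, 0.646]
```

>>> {"fn": "play_rows", "kwargs": {"motion": [[-1.6,-1.0,-3.1,0,0,0.144,1],[-3.2,-1.9,-6.1,0,0,0.288,1],[-4.7,-2.9,-9.2,0,0,0.431,1],[-6.3,-3.9,-12.2,0,0,0.575,1],[-7.9,-4.8,-15.3,0,0,0.719,1]]}}

```text
clock: 0.6
position: [0.2608, 0.5199, 0.3616]
tool_rot: [-3.141, 0.0, 2.089]
force: [-0.0, 0.1, 0.9]
grip_width: 0.0851
finger_force: 0.0
```

>>> {"fn": "play_rows", "kwargs": {"motion": [[-2.4,0.9,-0.8,0,0,0.14,1],[-4.8,1.9,-1.6,0,0,0.28,1],[-7.2,2.8,-2.4,0,0,0.42,1],[-9.5,3.7,-3.2,0,0,0.56,1],[-11.9,4.7,-4.0,0,0,0.698,1]]}}

```text
clock: 1.1
position: [0.3613, 0.4406, 0.4008]
tool_rot: [-3.141, 0.0, 1.391]
force: [0.5, -0.2, 0.6]
grip_width: 0.0853
finger_force: 0.0
```

>>> {"fn": "play_rows", "kwargs": {"motion": [[-1.6,2.3,0,0,0,0.14,1],[-3.2,4.6,0,0,0,0.28,1],[-4.9,6.9,0,0,0,0.42,1],[-6.5,9.3,0,0,0,0.56,1],[-8.1,11.6,0,0,0,0.698,1]]}}

```text
clock: 1.6
position: [0.4617, 0.3405, 0.4004]
tool_rot: [3.142, 0.0, 0.693]
force: [0.4, 0.4, 0.2]
grip_width: 0.085
finger_force: 0.0
```

>>> {"fn": "play_rows", "kwargs": {"motion": [[-0.2,2.7,0,0,0,0.13,0.4],[-0.3,5.4,0,0,0,0.26,0.4],[-0.5,8.0,0,0,0,0.39,0.4],[-0.6,10.7,0,0,0,0.52,0.4],[-0.8,13.4,0,0,0,0.646,0.4]]}}

```text
clock: 2.1
position: [0.5415, 0.2329, 0.4004]
tool_rot: [3.141, 0.0, 0.048]
force: [0.0, 0.4, 0.0]
grip_width: 0.0598
finger_force: 0.0
```

Run:
```python
from h import *
s=observe();print(s['position'],s['tool_rot'],np.round(s['qpos'],3),s['grip_width'],s['clock'],np.round(s['force'],2))
p,d,c=grab('wrist','w1');print(c)
```

```text
[0.54152508 0.23287057 0.40037039] [3.14142986e+00 4.06989451e-04 4.76998016e-02] [-0.973  0.389  0.693  1.431 -0.248  1.41  -1.8  ] 0.05979408225843326 2.1 [0.04 0.38 0.04]
{'fx': 309.70691628693146, 'fy': 309.70691628693146, 'cx': 318.8638891692834, 'cy': 200.4107100285306, 'R': array([[ 4.90074889e-02, -9.98798410e-01, -3.76264282e-05],
       [-9.60343036e-01, -4.71309729e-02,  2.74808886e-01],
       [-2.74480452e-01, -1.34315592e-02, -9.61498869e-01]]), 't': array([0.20588931, 0.44226005, 0.71553824])}
```

View pics/w1.png

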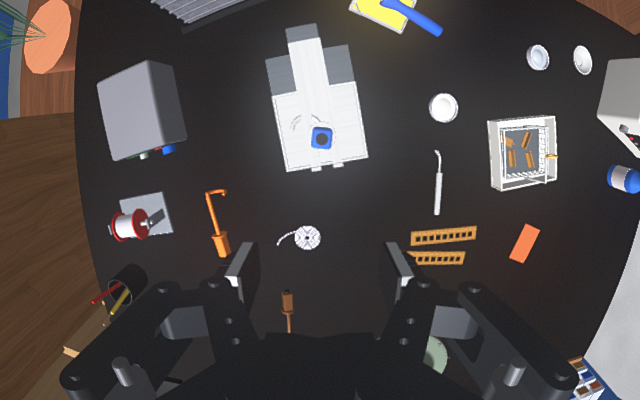

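The wrist view shows the blue handle at (321,138) with the hook's wire curling to its left at (300,123). The tub is at (523,153) and the ring at (551,156).

```bash
cat >> h.py <<'E'
def fray(c,u,v):
    x=(u-c['cx'])/c['fx'];y=(v-c['cy'])/c['fy'];r=np.hypot(x,y)+1e-9
    return np.stack([np.sin(r)*x/r,np.sin(r)*y/r,np.cos(r)],-1)
def fcloud(d,c):
    v,u=np.mgrid[:400,:640].astype(float); w=fray(c,u,v); X=w*(d/np.maximum(w[...,2],.05))[...,None]
    return (X-np.array(c['t']))@np.array(c['R'])
def fplane(c,u,v,z):
    R=np.array(c['R']);o=-R.T@np.array(c['t']);w=fray(c,u,v)@R; return o+w*((z-o[2])/w[...,2])[...,None]
E
python3 - <<'E'
from h import *
p,d,c=load('w1');X=fcloud(d,c);hsv=cv2.cvtColor(p,cv2.COLOR_RGB2HSV)
m=(hsv[...,0]>95)&(hsv[...,0]<130)&(hsv[...,1]>110); m[:,:300]=0;m[:,345:]=0;m[:110]=0;m[170:]=0
v,u=np.nonzero(m);print(u.min(),u.max(),v.min(),v.max())
# outer blue incl. sides: cast all onto z=.268
Q=fplane(c,u.astype(float),v.astype(float),.268); print('all@.268',cv2.minAreaRect((Q[:,:2]*1000).astype(np.float32)))
Z=X[m]; print(np.percentile(Z[:,2],[5,50,95])); T=Z[Z[:,2]>.258]; print('top',len(T),cv2.minAreaRect((T[:,:2]*1000).astype(np.float32)))
m=(X[...,2]>.128)&(X[...,2]<.155)&(d>0)&(abs(X[...,0]-.59)<.06)&(abs(X[...,1]-.25)<.06)
W=X[m];print(len(W)); A=np.c_[2*W[:,:2],np.ones(len(W))];s=np.linalg.lstsq(A,(W[:,:2]**2).sum(1),rcond=None)[0];print('arc c',s[:2],'r',np.sqrt(s[2]+s[:2]@s[:2]),np.round(W[::max(1,len(W)//25)],3).tolist())
m=(X[...,2]>.21)&(X[...,2]<.23)&(d>0)&(abs(X[...,0]-.62)<.11)&(abs(X[...,1]-.24)<.06)
print('fork',cv2.minAreaRect((X[m][:,:2]*1000).astype(np.float32)))
# ring
m=(hsv[...,0]>10)&(hsv[...,0]<35)&(hsv[...,1]>90)&(X[...,2]>.07)&(abs(X[...,0]-.585)<.05)&(abs(X[...,1]+.2)<.04)
print('ring',m.sum(),np.percentile(X[m],[3,50,97],axis=0).round(4).tolist())
m=(X[...,2]>.078)&(X[...,2]<.095)&(hsv[...,1]<60)&(abs(X[...,0]-.585)<.08)&(abs(X[...,1]+.2)<.05)
B=X[m];l=cv2.fitLine(B[:,:2].astype(np.float32),cv2.DIST_HUBER,0,.001,.001).ravel();print('bar',len(B),l,np.degrees(np.arctan2(l[1],l[0])),np.median(B[:,2]),B[:,0].min(),B[:,0].max())
m=(X[...,2]>.033)&(X[...,2]<.047)&(d>0)&(abs(X[...,0]-.583)<.12)&(abs(X[...,1]+.19)<.12)
print('tub',cv2.minAreaRect((X[m][:,:2]*1000).astype(np.float32)))
E
```

```text
311 331 128 148
all@.268 ((588.1843872070312, 232.62391662597656), (18.69334602355957, 19.128658294677734), 85.78949737548828)
[0.26585802 0.26745245 0.26930448]
top 267 ((594.4207153320312, 231.97100830078125), (18.90752601623535, 32.217594146728516), 84.19015502929688)
116
arc c [0.59090073 0.25259147] r 0.01879608955879689 [[0.61, 0.262, 0.138], [0.609, 0.262, 0.139], [0.61, 0.243, 0.14], [0.608, 0.26, 0.143], [0.606, 0.266, 0.14], [0.606, 0.26, 0.141], [0.607, 0.241, 0.14], [0.605, 0.264, 0.141], [0.605, 0.245, 0.139], [0.606, 0.24, 0.14], [0.603, 0.267, 0.141], [0.603, 0.262, 0.138], [0.604, 0.242, 0.14], [0.604, 0.237, 0.138], [0.602, 0.267, 0.141], [0.603, 0.24, 0.138], [0.603, 0.234, 0.138], [0.6, 0.268, 0.142], [0.601, 0.238, 0.137], [0.599, 0.272, 0.142], [0.599, 0.267, 0.14], [0.598, 0.268, 0.141], [0.596, 0.271, 0.142], [0.595, 0.273, 0.142], [0.595, 0.268, 0.141], [0.593, 0.269, 0.141], [0.592, 0.27, 0.141], [0.591, 0.27, 0.141], [0.588, 0.273, 0.14]]
fork ((632.2275390625, 242.86973571777344), (167.94662475585938, 37.132816314697266), 13.14846420288086)
ring 46 [[0.5818, -0.2084, 0.0859], [0.5857, -0.1958, 0.0972], [0.5887, -0.1895, 0.1107]]
bar 126 [ 0.9797541   0.20020461  0.5901531  -0.19564818] 11.548925 0.08605926720107637 0.5299541053877406 0.6389671044908061
tub ((583.1672973632812, -190.63548278808594), (139.12496948242188, 161.84414672851562), 13.12196159362793)
```

```bash
python3 -c "
from plan import *
plan((.5415,.2329,.4004,2.73),(.589,.2325,.30,-4.2),(.589,.2325,.232,-4.2))"
```

```text
[4.74, 0.27, 10.04, 0, 0, 0.121]
[0.0, -0.0, 6.8, 0, 0, -0.0]
```

>>> {"fn": "play_rows", "kwargs": {"motion": [[1.2,0.06,1,0,0,0.024,0.4],[2.4,0.12,3,0,0,0.048,0.4],[3.6,0.18,5.5,0,0,0.072,0.4],[4.74,0.27,8,0,0,0.121,0.4],[4.74,0.27,10,0,0,0.121,0.4]]}}

```text
clock: 2.65
position: [0.589, 0.2339, 0.2977]
tool_rot: [3.14, 0.002, -0.069]
force: [-0.9, 0.7, 0.1]
grip_width: 0.0598
finger_force: 0.0
```

>>> {"fn": "play_rows", "kwargs": {"motion": [[0,0,2,0,0,0,0.2],[0,0,4,0,0,0,0.1],[0,0,5.8,0,0,0,0.0],[0,0,6.8,0,0,0,-0.2],[0,0,6.8,0,0,0,-0.3]], "squeeze": 60}}

```text
clock: 3.15
position: [0.5879, 0.2339, 0.231]
tool_rot: [3.14, 0.002, -0.067]
force: [-0.7, 1.5, 0.7]
grip_width: 0.0301
finger_force: 0.0
```

>>> {"fn": "play_rows", "kwargs": {"motion": [[0,0,0,0,0,0,-0.7],[0,0,0,0,0,0,-1],[0,0,0,0,0,0,-1],[0,0,0,0,0,0,-1],[0,0,0,0,0,0,-1]]}}

```text
clock: 3.65
position: [0.5886, 0.2336, 0.2328]
tool_rot: [-3.141, -0.0, -0.068]
force: [0.1, 0.4, 1.0]
grip_width: 0.0185
finger_force: 60.2
```

```bash
python3 -c "
from plan import *
plan((.5886,.2336,.2328,-3.9),(.5886,.2336,.247,-3.9),(.5204,.2177,.248,-3.9),(.535,.06,.28,1),(.57,-.10,.28,6),(.6228,-.2343,.24,11.4))"
```

```text
[0.0, -0.0, -1.42, 0, 0, -0.0]
[-6.7, 2.05, -0.1, 0, 0, -0.0]
[2.53, 15.63, -3.2, 0, 0, -0.086]
[3.22, 16.06, 0.0, 0, 0, -0.087]
[3.85, 13.91, 4.0, 0, 0, -0.094]
```

>>> {"fn": "play_rows", "kwargs": {"motion": [[0,0,-0.4,0,0,0,-1],[0,0,-0.8,0,0,0,-1],[0,0,-1.2,0,0,0,-1],[0,0,-1.42,0,0,0,-1],[0,0,-1.42,0,0,0,-1]]}}

```text
clock: 4.15
position: [0.5887, 0.2336, 0.2472]
tool_rot: [-3.141, -0.0, -0.068]
force: [0.3, -0.3, -2.1]
grip_width: 0.0184
finger_force: 60.0
```

>>> {"fn": "play_rows", "kwargs": {"motion": [[-1.2,0.36,0,0,0,0,-1],[-2.7,0.82,0,0,0,0,-1],[-4.2,1.28,0,0,0,0,-1],[-5.7,1.74,0,0,0,0,-1],[-6.7,2.05,-0.1,0,0,0,-1]]}}

```text
clock: 4.65
position: [0.5194, 0.2174, 0.2477]
tool_rot: [3.142, 0.0, -0.068]
force: [-0.1, -0.0, -1.1]
grip_width: 0.0181
finger_force: 60.0
```

>>> {"fn": "play_rows", "kwargs": {"motion": [[0.4,2.5,-1,0,0,-0.017,-1],[1,6,-2,0,0,-0.034,-1],[1.5,9.5,-3.2,0,0,-0.05,-1],[2,13,-3.2,0,0,-0.068,-1],[2.53,15.6,-3.2,0,0,-0.086,-1]]}}

```text
clock: 5.15
position: [0.5351, 0.058, 0.2804]
tool_rot: [-3.141, -0.001, 0.017]
force: [-0.3, 1.1, -1.2]
grip_width: 0.0182
finger_force: 60.0
```

>>> {"fn": "play_rows", "kwargs": {"motion": [[0.64,3.2,0,0,0,-0.017,-1],[1.3,6.4,0,0,0,-0.034,-1],[1.9,9.6,0,0,0,-0.052,-1],[2.6,12.8,0,0,0,-0.07,-1],[3.2,16.1,0,0,0,-0.087,-1]]}}

```text
clock: 5.65
position: [0.5701, -0.1013, 0.2799]
tool_rot: [-3.142, -0.0, 0.106]
force: [-0.5, 0.1, -1.7]
grip_width: 0.018
finger_force: 60.0
```

>>> {"fn": "play_rows", "kwargs": {"motion": [[1,3.5,0.8,0,0,-0.02,-1],[2,7,1.6,0,0,-0.04,-1],[2.9,10,2.4,0,0,-0.06,-1],[3.5,12.5,3.2,0,0,-0.08,-1],[3.85,13.9,4.0,0,0,-0.094,-1]]}}

```text
clock: 6.15
position: [0.6227, -0.2369, 0.2392]
tool_rot: [3.141, 0.0, 0.198]
force: [0.5, -0.2, -1.4]
grip_width: 0.018
finger_force: 60.0
```

Run:
```python
from h import *
s=observe();print(s['position'],s['tool_rot'],np.round(s['qpos'],3),s['grip_width'],s['clock'],np.round(s['force'],2))
p,d,c=grab('wrist','w2');grab('scene','s2')
cv2.imwrite('pics/w2c.png',np.vstack([cv2.resize(p[150:350,170:470,::-1],(750,500))]))
```

```text
[ 0.62270051 -0.23689508  0.23924067] [3.14071200e+00 4.81111302e-04 1.97667246e-01] [-0.096  0.638  0.62   1.467 -0.386  1.16  -0.788] 0.01797986572417619 6.15 [ 0.46 -0.16 -1.41]
```

View pics/w2c.png

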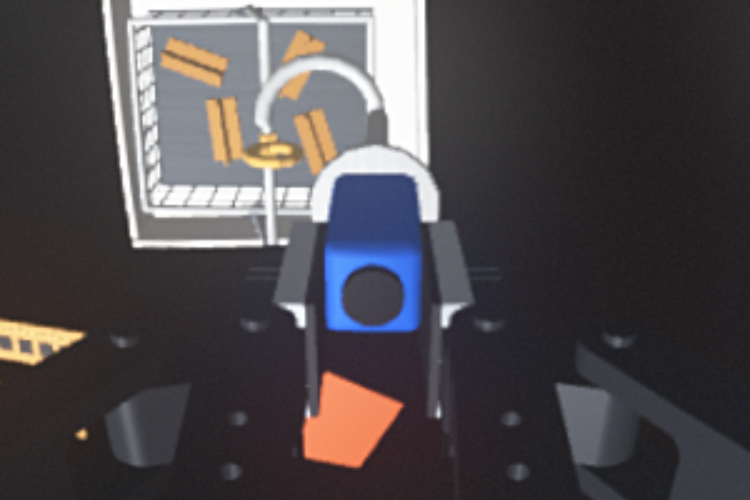

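The view shows the hook tip at crop (262,125), just beyond the ring at crop (272,152). Next I'll measure both.

```bash
cat > meas.py <<'E'
from h import *
def meas(tag,tcp,yaw):
    p,d,c=load(tag);X=fcloud(d,c);hsv=cv2.cvtColor(p,cv2.COLOR_RGB2HSV)
    m=(hsv[...,0]>10)&(hsv[...,0]<35)&(hsv[...,1]>90)&(X[...,2]>.08)&(abs(X[...,0]-.585)<.06)&(abs(X[...,1]+.195)<.04)&(X[...,2]<.125)
    print('ring',m.sum(),np.percentile(X[m],[3,50,97],axis=0).round(4).tolist())
    a=.199;b=np.array([[np.cos(a),np.sin(a)],[-np.sin(a),np.cos(a)]])
    L=(X[...,:2]-[.581,-.184])@b.T; l=L[m];print('ring basket frame',np.percentile(l,[3,50,97],axis=0).round(4).tolist())
    hi=X[m][:,2]>np.percentile(X[m][:,2],80);print(' top pts',l[hi].mean(0).round(4),X[m][hi].mean(0).round(4))
    k=(X[...,2]>.078)&(X[...,2]<.093)&(hsv[...,1]<60)&(abs(L[...,0])<.05)&(abs(L[...,1])<.04)&(abs(L[...,0])>.008)
    B=X[k]; print('bar',k.sum(),np.median(L[k],axis=0).round(4),np.median(B[:,2]),np.polyfit(L[k][:,0],L[k][:,1],1).round(4))
    R=np.array([[np.cos(yaw),np.sin(yaw)],[-np.sin(yaw),np.cos(yaw)]]);H=(X[...,:2]-tcp[:2])@R.T
    k=(abs(X[...,2]-(tcp[2]-.095))<.013)&(H[...,0]>-.012)&(H[...,0]<.03)&(H[...,1]>-.01)&(H[...,1]<.05)&(hsv[...,1]<60)&(d>0)
    W=H[k];z=X[k][:,2]; print('wire',k.sum(),'max x,y',np.percentile(W,97,axis=0).round(4))
    A=np.c_[2*W,np.ones(len(W))];s=np.linalg.lstsq(A,(W**2).sum(1),rcond=None)[0];print(' arc centre in tool xy',s[:2].round(4),'r',np.sqrt(s[2]+s[:2]@s[:2]).round(4))
    t=W[:,1]>.032; print(' tip min x',np.percentile(W[t],[2,50],axis=0).round(4),'z surf near tip',np.median(z[t&(W[:,0]<.006)]).round(4))
E
python3 - <<'E'
from meas import *
s=observe();meas('w2',s['position'],s['tool_rot'][2])
E
```

```text
ring 197 [[0.5821, -0.2118, 0.0874], [0.5858, -0.2005, 0.1023], [0.5891, -0.1916, 0.1107]]
ring basket frame [[-0.0015, -0.0286], [0.0014, -0.0173], [0.0051, -0.008]]
 top pts [ 0.0008 -0.0189] [ 0.5855 -0.2023  0.11  ]
bar 226 [-0.017  -0.0151] 0.08675416679866454 [ 0.0011 -0.0149]
wire 509 max x,y [0.0209 0.039 ]
 arc centre in tool xy [0.0004 0.0178] r 0.0196
 tip min x [[-0.003   0.0326]
 [ 0.0059  0.0362]] z surf near tip 0.1482
```

```bash
python3 -c "
from plan import *
plan((.6227,-.2369,.2392,11.33),(.6185,-.2351,.1912,11.4))"
```

```text
[-0.38, -0.26, 4.8, 0, 0, -0.001]
```

>>> {"fn": "play_rows", "kwargs": {"motion": [[0,0,1,0,0,0,-1],[-0.1,-0.1,2,0,0,0,-1],[-0.2,-0.2,3,0,0,0,-1],[-0.38,-0.26,4,0,0,0,-1],[-0.38,-0.26,4.8,0,0,0,-1]]}}

```text
clock: 6.75
position: [0.618, -0.232, 0.1908]
tool_rot: [-3.141, 0.0, 0.199]
force: [0.6, 0.7, -1.7]
grip_width: 0.0178
finger_force: 60.0
```

>>> {"fn": "play_rows", "kwargs": {"motion": [[0,0,0,0,0,0,-1],[0,0,0,0,0,0,-1],[0,0,0,0,0,0,-1],[0,0,0,0,0,0,-1],[0,0,0,0,0,0,-1]]}}

```text
clock: 7.25
position: [0.6185, -0.2326, 0.1921]
tool_rot: [3.141, -0.0, 0.199]
force: [-0.7, 0.5, -1.0]
grip_width: 0.0179
finger_force: 60.0
```

Run:
```python
from meas import *
s=observe();print(s['position'],s['tool_rot'],s['force'].round(2))
p,d,c=grab('wrist','w3');q,_,c2=grab('scene','s3')
meas('w3',s['position'],s['tool_rot'][2])
R=np.array(c2['R'])@np.array([.5863,-.2018,.0977])+c2['t'];u,v=c2['fx']*R[:2]/R[2]+[c2['cx'],c2['cy']];print(u,v);u,v=int(u),int(v)
cv2.imwrite('pics/s3c.png',np.hstack([cv2.resize(q[v-25:v+25,u-25:u+25,::-1],(400,400),interpolation=cv2.INTER_CUBIC),cv2.resize(p[160:260,220:320,::-1],(400,400),interpolation=cv2.INTER_CUBIC)]))
```

```text
[ 0.6185108  -0.23259988  0.19209391] [ 3.14143731e+00 -4.03857744e-04  1.98754428e-01] [-0.65  0.47 -0.96]
ring 233 [[0.5817, -0.2102, 0.0878], [0.5858, -0.2006, 0.1023], [0.5893, -0.1915, 0.1108]]
ring basket frame [[-0.0023, -0.0268], [0.0012, -0.0173], [0.0054, -0.0078]]
 top pts [ 0.001  -0.0183] [ 0.5856 -0.2018  0.1102]
bar 237 [ 0.0147 -0.0149] 0.08680738341136293 [ 0.0072 -0.0149]
wire 671 max x,y [0.0259 0.0421]
 arc centre in tool xy [0.0056 0.0218] r 0.0189
 tip min x [[-0.0106  0.0323]
 [ 0.0102  0.039 ]] z surf near tip 0.1003
235.46425441279183 270.23308186646483
```

View pics/s3c.png

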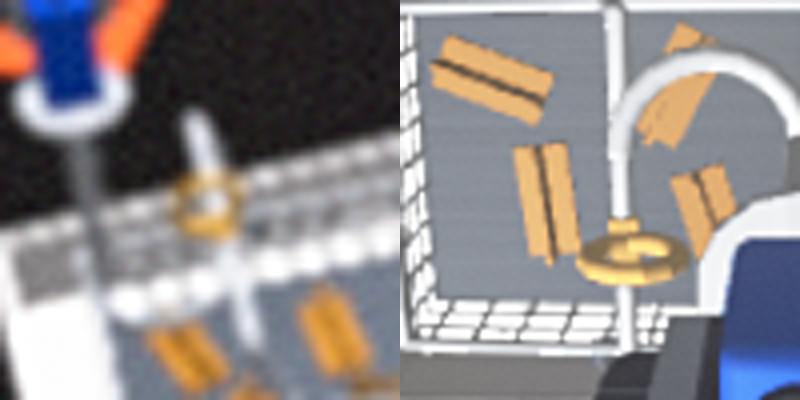

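Run:
```python
from h import *
p,d,c=load('w3');X=fcloud(d,c);hsv=cv2.cvtColor(p,cv2.COLOR_RGB2HSV)
a=.199;b=np.array([[np.cos(a),np.sin(a)],[-np.sin(a),np.cos(a)]]);L=(X[...,:2]-[.5863,-.2018])@b.T
k=(X[...,2]>.092)&(X[...,2]<.107)&(hsv[...,1]<70)&(L[...,0]>.008)&(L[...,0]<.06)&(abs(L[...,1])<.02)&(d>0)
for lo in np.arange(.008,.05,.004):
    q=k&(L[...,0]>=lo)&(L[...,0]<lo+.004)
    if q.sum()>2: print(round(lo,3),q.sum(),L[q][:,1].min().round(4),L[q][:,1].max().round(4),np.median(X[q][:,2]).round(4),X[q][:,2].max().round(4))
```

```text
0.02 16 -0.0004 0.004 0.101 0.1027
0.024 28 -0.0013 0.0041 0.1005 0.1024
0.028 32 -0.0022 0.0039 0.1008 0.1023
0.032 35 -0.0051 0.0031 0.1001 0.102
0.036 45 -0.0111 0.0004 0.1005 0.1016
0.04 79 -0.0198 -0.0015 0.0994 0.1009
0.044 45 -0.0199 -0.0068 0.0988 0.1001
```

```bash
cat > arc.py <<'E'
import math
from plan import plan
def tcp(s,ring,psi=None,off=(0,-.0009),dz=.0981,psi0=11.4,adv=0):
    r=math.radians(s); x=.02*math.sin(r)+off[0]; y=.02-.02*math.cos(r)+off[1]; z=.005*s/180-dz
    p=psi0+180-s if psi is None else psi
    c,q=math.cos(math.radians(p)),math.sin(math.radians(p))
    b=math.radians(psi0)
    return (round(ring[0]-c*x+q*y+adv*math.cos(b),4),round(ring[1]-q*x-c*y+adv*math.sin(b),4),round(ring[2]-z,4),p)
E
python3 - <<'E'
from arc import *
R=(.5861,-.2009,.0977)
w=[(.6185,-.2326,.1921,11.39),tcp(180,R,adv=.018)]+[tcp(s,R) for s in(180,160,135,110)]
print(w); plan(*w)
E
```

```text
[(0.6185, -0.2326, 0.1921, 11.39), (0.6115, -0.2357, 0.1908, 11.400000000000006), (0.5938, -0.2392, 0.1908, 11.400000000000006), (0.6, -0.2368, 0.1914, 31.400000000000006), (0.606, -0.2311, 0.192, 56.400000000000006), (0.6089, -0.2234, 0.1927, 81.4)]
[-0.75, 0.17, 0.13, 0, 0, -0.0]
[-1.8, -0.01, 0.0, 0, 0, -0.0]
[0.66, -0.11, -0.06, 0, 0, -0.349]
[0.81, -0.17, -0.06, 0, 0, -0.436]
[0.8, -0.18, -0.07, 0, 0, -0.436]
```

>>> {"fn": "play_rows", "kwargs": {"motion": [[-0.2,0.05,0.03,0,0,0,-1],[-0.4,0.1,0.07,0,0,0,-1],[-0.6,0.15,0.13,0,0,0,-1],[-0.75,0.17,0.13,0,0,0,-1],[-0.75,0.17,0.13,0,0,0,-1]]}}

```text
clock: 7.85
position: [0.6111, -0.2359, 0.1906]
tool_rot: [3.142, -0.0, 0.198]
force: [0.5, 0.5, -0.8]
grip_width: 0.0181
finger_force: 60.0
```

>>> {"fn": "play_rows", "kwargs": {"motion": [[-0.3,0,0,0,0,0,-1],[-0.7,0,0,0,0,0,-1],[-1.0,0,0,0,0,0,-1],[-1.4,0,0,0,0,0,-1],[-1.4,0,0,0,0,0,-1]]}}

```text
clock: 8.35
position: [0.5971, -0.2387, 0.1906]
tool_rot: [-3.142, 0.0, 0.198]
force: [0.3, -0.5, -1.2]
grip_width: 0.0182
finger_force: 60.0
```

```bash
cat > tipm.py <<'E'
from h import *
def tip(tag,lo=-.03,hi=.05,psi=.199):
    s=observe();print(s['position'].round(4),np.round(s['tool_rot'],3),s['force'].round(2),s['moment'].round(3),s['qpos'][6].round(2),s['clock'])
    p,d,c=grab('wrist',tag);X=fcloud(d,c);hsv=cv2.cvtColor(p,cv2.COLOR_RGB2HSV)
    a=.199;b=np.array([[np.cos(a),np.sin(a)],[-np.sin(a),np.cos(a)]]);L=(X[...,:2]-[.5863,-.2018])@b.T
    m=(hsv[...,0]>10)&(hsv[...,0]<35)&(hsv[...,1]>90)&(X[...,2]>.09)&(X[...,2]<.125)&(abs(L[...,0])<.04)&(abs(L[...,1])<.04)&(d>0)
    if m.sum()>5: print('ring',m.sum(),np.percentile(L[m],[3,50,97],axis=0).round(4).tolist(),np.percentile(X[m][:,2],[50,97]).round(4))
    k=(X[...,2]>.092)&(X[...,2]<.107)&(hsv[...,1]<70)&(L[...,0]>lo)&(L[...,0]<hi)&(abs(L[...,1])<.025)&(d>0)
    for l in np.arange(lo,hi,.004):
        q=k&(L[...,0]>=l)&(L[...,0]<l+.004)
        if q.sum()>3: print(round(l,3),q.sum(),np.percentile(L[q][:,1],[3,97]).round(4),np.percentile(X[q][:,2],[50,97]).round(4))
    return p
E
python3 -c "
from tipm import *
tip('w4')"
```

```text
[ 0.5971 -0.2387  0.1906] [-3.142  0.     0.198] [ 0.27 -0.49 -1.16] [ 0.011 -0.007  0.026] -0.74 8.35
ring 195 [[-0.003, -0.0099], [-0.0006, 0.0002], [0.0013, 0.0104]] [0.1073 0.1107]
-0.006 5 [-0.0119 -0.0096] [0.1032 0.1041]
-0.002 23 [-0.0119  0.0108] [0.0987 0.1012]
0.002 30 [-0.003   0.0021] [0.0996 0.1012]
0.006 34 [-0.0048  0.0021] [0.0992 0.1002]
0.01 38 [-0.006  0.001] [0.0988 0.0998]
0.014 44 [-0.0117 -0.0017] [0.0984 0.0999]
0.018 88 [-0.0244 -0.0056] [0.0979 0.0991]
0.022 55 [-0.0244 -0.0108] [0.0972 0.0986]
```

Run:
```python
from arc import *
R=(.5861,-.2009,.0977)
w=[(.5971,-.2387,.1906,11.4)]+[tcp(s,R) for s in(180,160,135)]
print(w); plan(*w)
```

```text
[(0.5971, -0.2387, 0.1906, 11.4), (0.5938, -0.2392, 0.1908, 11.400000000000006), (0.6, -0.2368, 0.1914, 31.400000000000006), (0.606, -0.2311, 0.192, 56.400000000000006)]
[-0.33, -0.02, -0.02, 0, 0, -0.0]
[0.66, -0.11, -0.06, 0, 0, -0.349]
[0.81, -0.17, -0.06, 0, 0, -0.436]
```

>>> {"fn": "play_rows", "kwargs": {"motion": [[-0.2,0,0,0,0,0,-1],[-0.4,0,0,0,0,0,-1],[-0.6,0,0,0,0,0,-1],[-0.75,0,0,0,0,0,-1],[-0.75,0,0,0,0,0,-1]]}}

```text
clock: 8.9
position: [0.5901, -0.2401, 0.1906]
tool_rot: [3.142, 0.0, 0.199]
force: [0.2, -0.1, -2.3]
grip_width: 0.0182
finger_force: 60.0
```

Run:
```python
from tipm import *
p=tip('w5')
from arc import *
s=observe();q=s['position']
R=(.5861,-.2009,.0977)
w=[(*q,np.degrees(s['tool_rot'][2]))]+[tcp(a,R) for a in(160,135,110)]
print(w); plan(*w)
```

```text
[ 0.5901 -0.2401  0.1906] [3.142 0.    0.199] [ 0.24 -0.08 -2.26] [-0.004  0.001  0.022] -0.74 8.9
ring 169 [[-0.003, -0.0113], [-0.0006, 0.0], [0.0014, 0.0112]] [0.1075 0.1108]
-0.01 4 [-0.0009  0.0013] [0.0995 0.0999]
-0.002 30 [-0.0045  0.0101] [0.0989 0.101 ]
0.002 37 [-0.0056  0.0012] [0.0991 0.1001]
0.006 40 [-0.01   -0.0013] [0.0983 0.1   ]
0.01 78 [-0.024  -0.0036] [0.098  0.0996]
0.014 79 [-0.0248 -0.0088] [0.0974 0.0987]
[(np.float64(0.5902308856545181), np.float64(-0.23998804244927396), np.float64(0.19052835143753138), np.float64(11.383679942998366)), (0.6, -0.2368, 0.1914, 31.400000000000006), (0.606, -0.2311, 0.192, 56.400000000000006), (0.6089, -0.2234, 0.1927, 81.4)]
[np.float64(1.02), np.float64(-0.12), np.float64(-0.09), 0, 0, -0.349]
[0.81, -0.17, -0.06, 0, 0, -0.436]
[0.8, -0.18, -0.07, 0, 0, -0.436]
```

The tip shows beyond the ring, so it is threaded. Next I'll draw it round.

>>> {"fn": "play_rows", "kwargs": {"motion": [[0.2,-0.02,-0.02,0,0,-0.07,-1],[0.4,-0.05,-0.04,0,0,-0.14,-1],[0.6,-0.07,-0.06,0,0,-0.21,-1],[0.8,-0.1,-0.08,0,0,-0.28,-1],[1.02,-0.12,-0.09,0,0,-0.349,-1]]}}

```text
clock: 9.45
position: [0.6002, -0.2367, 0.1914]
tool_rot: [3.142, -0.0, 0.551]
force: [-0.6, -0.0, -1.1]
grip_width: 0.0184
finger_force: 60.0
```

>>> {"fn": "play_rows", "kwargs": {"motion": [[0.16,-0.02,-0.01,0,0,-0.087,-1],[0.32,-0.05,-0.02,0,0,-0.174,-1],[0.48,-0.09,-0.03,0,0,-0.26,-1],[0.65,-0.13,-0.05,0,0,-0.348,-1],[0.81,-0.17,-0.06,0,0,-0.436,-1]]}}

```text
clock: 9.95
position: [0.6062, -0.231, 0.192]
tool_rot: [-3.142, 0.0, 0.987]
force: [-0.6, -0.0, -1.0]
grip_width: 0.0183
finger_force: 60.0
```

Run:
```python
from tipm import *
p=tip('w6')
from arc import *
s=observe();q=s['position']
R=(.5861,-.2009,.0977)
w=[(*q,np.degrees(s['tool_rot'][2]))]+[tcp(a,R) for a in(135,110,85,60)]
print(w[1:]); plan(*w[:1],*w[2:])
```

```text
[ 0.6062 -0.231   0.192 ] [-3.142  0.     0.987] [-0.56 -0.05 -1.  ] [ 0.025 -0.015 -0.031] -0.1 9.95
ring 189 [[-0.0029, -0.0091], [-0.0004, 0.0019], [0.0014, 0.0112]] [0.1069 0.1108]
-0.018 21 [-0.009  -0.0037] [0.1013 0.1027]
-0.014 37 [-0.0076 -0.0004] [0.1011 0.1021]
-0.01 34 [-0.0053  0.0007] [0.1002 0.1019]
-0.002 28 [-0.0046  0.0117] [0.0995 0.1018]
0.002 33 [-0.0038  0.0018] [0.0994 0.1005]
0.006 30 [-0.005   0.0007] [0.0995 0.1009]
0.01 43 [-0.0091 -0.0008] [0.0989 0.1006]
0.014 69 [-0.0243 -0.0037] [0.0982 0.0997]
0.018 83 [-0.0244 -0.0095] [0.0978 0.0991]
0.022 10 [-0.0232 -0.0161] [0.0956 0.0976]
[(0.606, -0.2311, 0.192, 56.400000000000006), (0.6089, -0.2234, 0.1927, 81.4), (0.6084, -0.2151, 0.1934, 106.4), (0.6044, -0.2079, 0.1941, 131.4)]
[np.float64(0.76), np.float64(-0.2), np.float64(-0.06), 0, 0, -0.427]
[0.81, -0.17, -0.07, 0, 0, -0.436]
[0.8, -0.18, -0.07, 0, 0, -0.436]
```

>>> {"fn": "play_rows", "kwargs": {"motion": [[0.15,-0.02,-0.01,0,0,-0.085,-1],[0.3,-0.05,-0.02,0,0,-0.17,-1],[0.46,-0.1,-0.03,0,0,-0.256,-1],[0.61,-0.15,-0.05,0,0,-0.342,-1],[0.76,-0.2,-0.06,0,0,-0.427,-1]]}}

```text
clock: 10.5
position: [0.6086, -0.2237, 0.1926]
tool_rot: [-3.141, 0.0, 1.412]
force: [0.2, 0.1, -1.2]
grip_width: 0.0183
finger_force: 60.0
```

>>> {"fn": "play_rows", "kwargs": {"motion": [[0.16,-0.02,-0.01,0,0,-0.087,-1],[0.32,-0.05,-0.02,0,0,-0.174,-1],[0.48,-0.09,-0.04,0,0,-0.26,-1],[0.65,-0.13,-0.06,0,0,-0.348,-1],[0.81,-0.17,-0.07,0,0,-0.436,-1]]}}

```text
clock: 11.0
position: [0.6082, -0.2154, 0.1933]
tool_rot: [-3.142, 0.0, 1.848]
force: [-0.2, 0.1, -0.8]
grip_width: 0.0183
finger_force: 60.0
```

Run:
```python
from tipm import *
p=tip('w7')
from arc import *
s=observe();q=s['position']
R=(.5861,-.2009,.0977)
w=[(*q,np.degrees(s['tool_rot'][2]))]+[tcp(a,R) for a in(85,60,40,20)]
print(w[1:]); plan(*w[:1],*w[2:])
```

```text
[ 0.6082 -0.2154  0.1933] [-3.142  0.     1.848] [-0.15  0.06 -0.84] [-0.006 -0.02   0.035] 0.62 11.0
ring 114 [[-0.0036, -0.009], [-0.0007, 0.0022], [0.001, 0.0123]] [0.1082 0.1113]
-0.026 4 [-0.0177 -0.0153] [0.1002 0.1011]
-0.022 75 [-0.0244 -0.0082] [0.102  0.1035]
-0.018 70 [-0.0215 -0.0048] [0.1012 0.1027]
-0.014 43 [-0.0089 -0.001 ] [0.1006 0.1024]
-0.01 37 [-0.0061  0.0009] [0.1004 0.1017]
-0.006 15 [-0.0119  0.0011] [0.1    0.1022]
-0.002 23 [-0.0122  0.0103] [0.1004 0.106 ]
0.002 30 [-0.0035  0.0019] [0.0999 0.101 ]
0.006 36 [-0.0054  0.0012] [0.0994 0.1004]
0.01 43 [-0.0097 -0.0005] [0.0986 0.1002]
0.014 56 [-0.0168 -0.0031] [0.0986 0.1035]
0.018 44 [-0.0157 -0.0074] [0.0984 0.1057]
0.022 7 [-0.0164 -0.0143] [0.1015 0.1069]
[(0.6084, -0.2151, 0.1934, 106.4), (0.6044, -0.2079, 0.1941, 131.4), (0.5992, -0.2037, 0.1947, 151.4), (0.5929, -0.2016, 0.1952, 171.4)]
[np.float64(0.81), np.float64(-0.16), np.float64(-0.08), 0, 0, -0.439]
[0.66, -0.11, -0.06, 0, 0, -0.349]
[0.65, -0.12, -0.05, 0, 0, -0.349]
```

>>> {"fn": "play_rows", "kwargs": {"motion": [[0.16,-0.02,-0.01,0,0,-0.088,-1],[0.32,-0.05,-0.03,0,0,-0.176,-1],[0.48,-0.08,-0.05,0,0,-0.263,-1],[0.65,-0.12,-0.07,0,0,-0.35,-1],[0.81,-0.16,-0.08,0,0,-0.439,-1]]}}

```text
clock: 11.55
position: [0.6044, -0.2081, 0.194]
tool_rot: [-3.141, -0.0, 2.286]
force: [0.5, -0.6, -1.3]
grip_width: 0.0185
finger_force: 60.0
```

>>> {"fn": "play_rows", "kwargs": {"motion": [[0.13,-0.02,-0.01,0,0,-0.07,-1],[0.26,-0.04,-0.02,0,0,-0.14,-1],[0.4,-0.06,-0.04,0,0,-0.21,-1],[0.53,-0.08,-0.05,0,0,-0.28,-1],[0.66,-0.11,-0.06,0,0,-0.349,-1]]}}

```text
clock: 12.05
position: [0.5992, -0.2039, 0.1946]
tool_rot: [-3.141, -0.0, 2.634]
force: [1.0, -0.1, -0.7]
grip_width: 0.0184
finger_force: 60.0
```

Run:
```python
from tipm import *
p=tip('w8')
from arc import *
s=observe();q=s['position']
R=(.5861,-.2009,.0977)
w=[(*q,np.degrees(s['tool_rot'][2]))]+[tcp(a,R) for a in(40,19)]
print(w[1:]); plan(*w[:1],*w[2:])
```

```text
[ 0.5992 -0.2039  0.1946] [-3.141 -0.     2.634] [ 0.97 -0.15 -0.67] [-0.044 -0.     0.027] 1.28 12.05
ring 173 [[-0.0038, -0.0092], [-0.0022, 0.0021], [0.0005, 0.0121]] [0.1076 0.1107]
-0.022 76 [-0.0239 -0.0098] [0.102  0.1038]
-0.018 85 [-0.0242 -0.0042] [0.102  0.1033]
-0.014 43 [-0.0087 -0.0005] [0.1013 0.103 ]
-0.01 36 [-0.005   0.0018] [0.1006 0.1024]
-0.006 26 [-0.0054  0.003 ] [0.1003 0.1022]
-0.002 4 [-0.0116 -0.0073] [0.1039 0.1061]
0.002 31 [-0.0028  0.0036] [0.0996 0.1009]
0.006 34 [-0.0041  0.0025] [0.1   0.101]
0.01 24 [-0.0051  0.0002] [0.0996 0.1068]
[(0.5992, -0.2037, 0.1947, 151.4), (0.5926, -0.2016, 0.1953, 172.4)]
[np.float64(0.68), np.float64(-0.12), np.float64(-0.06), 0, 0, -0.37]
```

>>> {"fn": "play_rows", "kwargs": {"motion": [[0.13,-0.02,-0.01,0,0,-0.074,-1],[0.27,-0.04,-0.02,0,0,-0.148,-1],[0.41,-0.06,-0.04,0,0,-0.222,-1],[0.55,-0.09,-0.05,0,0,-0.296,-1],[0.68,-0.12,-0.06,0,0,-0.37,-1]]}}

```text
clock: 12.6
position: [0.5927, -0.2017, 0.1952]
tool_rot: [-3.142, -0.0, 3.003]
force: [0.6, 0.1, -1.0]
grip_width: 0.018
finger_force: 60.0
```

Run:
```python
from tipm import *
p=tip('w9')
from arc import *
s=observe();q=s['position'];y=np.degrees(s['tool_rot'][2])
b=np.radians(11.4); Y=np.array([-np.sin(b),np.cos(b)])
w=[(*q,y),(q[0]+Y[0]*.012,q[1]+Y[1]*.012,q[2]+.001,y)]
plan(*w)
```

```text
[ 0.5927 -0.2017  0.1952] [-3.142 -0.     3.003] [ 0.56  0.05 -1.  ] [-0.004  0.094  0.   ] 1.61 12.6
ring 199 [[-0.0039, -0.0096], [-0.0023, 0.0019], [0.0002, 0.0119]] [0.1066 0.1108]
-0.022 78 [-0.0245 -0.0089] [0.1022 0.1038]
-0.018 88 [-0.0242 -0.0036] [0.102  0.1036]
-0.014 43 [-0.0084  0.0004] [0.1011 0.1027]
-0.01 34 [-0.0036  0.0021] [0.1009 0.1024]
-0.006 30 [-0.003   0.0048] [0.1005 0.1019]
0.002 26 [-0.0023  0.0034] [0.1004 0.1068]
[np.float64(0.39), np.float64(1.13), np.float64(-0.1), 0, 0, -0.0]
```

>>> {"fn": "play_rows", "kwargs": {"motion": [[0.08,0.23,-0.02,0,0,0,-1],[0.16,0.46,-0.04,0,0,0,-1],[0.24,0.68,-0.06,0,0,0,-1],[0.32,0.9,-0.08,0,0,0,-1],[0.39,1.13,-0.1,0,0,0,-1]]}}

```text
clock: 13.15
position: [0.5905, -0.1898, 0.1964]
tool_rot: [-3.141, 0.0, 3.004]
force: [-0.5, -2.4, -0.9]
grip_width: 0.0181
finger_force: 60.0
```

```bash
cat > bm.py <<'E'
from h import *
def basket(tag):
    s=observe();print(s['position'].round(4),np.round(s['tool_rot'],3),s['force'].round(2),s['moment'].round(3),s['clock'])
    p,d,c=grab('wrist',tag);X=fcloud(d,c);hsv=cv2.cvtColor(p,cv2.COLOR_RGB2HSV)
    a=.199;b=np.array([[np.cos(a),np.sin(a)],[-np.sin(a),np.cos(a)]]);L=(X[...,:2]-[.581,-.184])@b.T
    m=(hsv[...,0]>10)&(hsv[...,0]<35)&(hsv[...,1]>90)&(X[...,2]>.085)&(X[...,2]<.125)&(abs(L[...,0])<.04)&(abs(L[...,1])<.05)&(d>0)
    if m.sum()>5: print('ring',m.sum(),np.percentile(L[m],[3,50,97],axis=0).round(4).tolist(),np.percentile(X[m][:,2],[50,97]).round(4))
    # brass parts & rim inside basket: z band
    k=(abs(L[...,0])<.058)&(abs(L[...,1])<.075)&(X[...,2]>.034)&(X[...,2]<.05)&(d>0)
    print('rim L', np.percentile(L[k],[1,4,96,99],axis=0).round(4).tolist())
    k=(abs(L[...,0])<.058)&(abs(L[...,1])<.07)&(X[...,2]>.002)&(X[...,2]<.03)&(hsv[...,0]>8)&(hsv[...,0]<30)&(hsv[...,1]>90)
    print('parts',k.sum(),L[k].mean(0).round(4),np.percentile(L[k],[2,98],axis=0).round(4).tolist())
E
python3 -c "
from bm import *
basket('w10')
p,d,c=load('w9')"
```

```text
[ 0.5905 -0.1898  0.1964] [-3.141  0.     3.004] [-0.48 -2.41 -0.95] [-0.874 -0.024 -0.018] 13.15
ring 209 [[-0.0022, -0.0216], [-0.0004, -0.013], [0.0023, -0.0007]] [0.1085 0.1126]
rim L [[-0.054, -0.0607], [-0.0505, -0.0599], [0.0505, 0.0706], [0.0538, 0.0719]]
parts 1294 [-0.0025  0.0057] [[-0.0357, -0.0382], [0.0328, 0.048]]
```

>>> {"fn": "play_rows", "kwargs": {"motion": [[0.07,0.22,-0.02,0,0,0,-1],[0.15,0.44,-0.04,0,0,0,-1],[0.22,0.65,-0.06,0,0,0,-1],[0.3,0.87,-0.08,0,0,0,-1],[0.38,1.09,-0.1,0,0,0,-1]]}}

```text
clock: 13.7
position: [0.5882, -0.1783, 0.1973]
tool_rot: [3.142, 0.0, 3.005]
force: [0.8, -2.7, -2.3]
grip_width: 0.018
finger_force: 59.9
```

```bash
python3 -c "
from bm import *
basket('w11')"
```

```text
[ 0.5882 -0.1783  0.1973] [3.142 0.    3.005] [ 0.83 -2.71 -2.32] [-0.844 -0.25   0.029] 13.7
ring 213 [[-0.0024, -0.0119], [-0.0006, -0.0024], [0.0019, 0.0106]] [0.1082 0.113 ]
rim L [[-0.0538, -0.0608], [-0.0503, -0.0599], [0.0501, 0.0706], [0.0522, 0.0717]]
parts 1359 [-0.0007  0.0041] [[-0.0356, -0.038], [0.0337, 0.0484]]
```

>>> {"fn": "play_rows", "kwargs": {"motion": [[-0.05,-0.16,0,0,0,0,-1],[-0.1,-0.32,0,0,0,0,-1],[-0.15,-0.48,0,0,0,0,-1],[-0.15,-0.48,-0.2,0,0,0,-1],[-0.15,-0.48,-0.4,0,0,0,-1]]}}

```text
clock: 14.25
position: [0.589, -0.1835, 0.2014]
tool_rot: [3.141, -0.0, 3.005]
force: [1.3, 0.4, -1.0]
grip_width: 0.0185
finger_force: 60.0
```

>>> {"fn": "play_rows", "kwargs": {"motion": [[0,0,-0.15,0,0,0,-1],[0,0,-0.3,0,0,0,-1],[0,0,-0.45,0,0,0,-1],[0,0,-0.6,0,0,0,-1],[0,0,-0.75,0,0,0,-1]]}}

```text
clock: 14.75
position: [0.5889, -0.1834, 0.2087]
tool_rot: [3.142, -0.0, 3.005]
force: [0.0, 0.1, -8.1]
grip_width: 0.0179
finger_force: 59.2
```

>>> {"fn": "play_rows", "kwargs": {"motion": [[0,0,-0.2,0,0,0,-1],[0,0,-0.4,0,0,0,-1],[0,0,-0.6,0,0,0,-1],[0,0,-0.8,0,0,0,-1],[0,0,-1.0,0,0,0,-1]]}}

```text
clock: 15.25
position: [0.589, -0.1835, 0.219]
tool_rot: [-3.142, -0.0, 3.005]
force: [-0.4, -0.2, -8.6]
grip_width: 0.0183
finger_force: 59.2
```

```bash
python3 -c "
from bm import *
basket('w12')
p,d,c=load('w12');cv2.imwrite('pics/w12c.png',cv2.resize(p[60:300,140:500,::-1],(720,480)))"
```

```text
[ 0.589  -0.1835  0.219 ] [-3.142 -0.     3.005] [-0.37 -0.25 -8.61] [-0.01  -0.028 -0.027] 15.25
ring 114 [[-0.0042, -0.0113], [-0.0008, 0.0024], [0.0027, 0.0119]] [0.1154 0.1244]
rim L [[-0.0548, -0.0587], [-0.0472, -0.0581], [0.05, 0.071], [0.0541, 0.0721]]
parts 1083 [-0.0007  0.0045] [[-0.0357, -0.0371], [0.034, 0.0493]]
```

View pics/w12c.png

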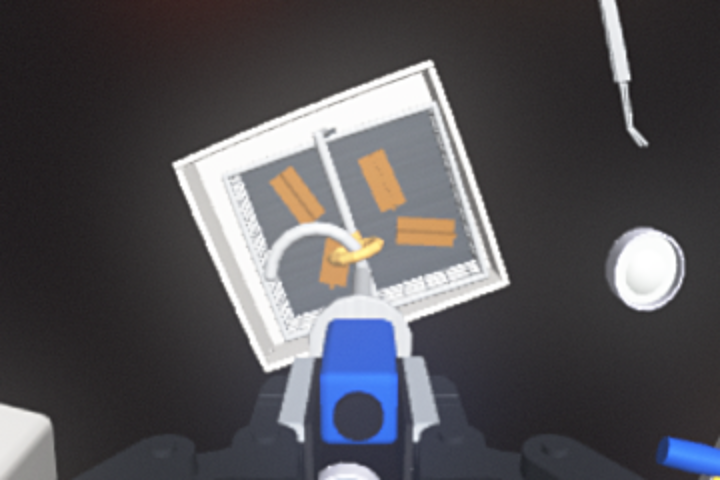

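The basket hangs level and the ring is at the shank, crop (355,248). Next I'll lift and carry it.

>>> {"fn": "play_rows", "kwargs": {"motion": [[0,0,-0.4,0,0,0,-1],[0,0,-1.0,0,0,0,-1],[0,0,-1.8,0,0,0,-1],[0,0,-2.7,0,0,0,-1],[0,0,-3.6,0,0,0,-1]]}}

```text
clock: 15.8
position: [0.5891, -0.1835, 0.2558]
tool_rot: [-3.142, 0.0, 3.005]
force: [-0.6, 0.1, -7.5]
grip_width: 0.0182
finger_force: 59.2
```

>>> {"fn": "play_rows", "kwargs": {"motion": [[0,0,-0.9,0,0,0,-1],[0,0,-1.7,0,0,0,-1],[0,0,-2.5,0,0,0,-1],[0,0,-3.1,0,0,0,-1],[0,0,-3.4,0,0,0,-1]]}}

```text
clock: 16.3
position: [0.5892, -0.1835, 0.2895]
tool_rot: [-3.142, 0.001, 3.005]
force: [0.2, -0.0, -8.0]
grip_width: 0.0179
finger_force: 59.3
```

>>> {"fn": "play_rows", "kwargs": {"motion": [[0.06,0.19,0,0,0,0,-1],[0.22,0.66,0,0,0,0,-1],[0.47,1.42,0,0,0,0,-1],[0.81,2.47,0,0,0,0,-1],[1.25,3.8,0,0,0,0,-1]]}}

```text
clock: 16.8
position: [0.5816, -0.143, 0.2886]
tool_rot: [3.142, -0.0, 3.005]
force: [-0.4, 0.1, -7.6]
grip_width: 0.0181
finger_force: 59.2
```

>>> {"fn": "play_rows", "kwargs": {"motion": [[0.5,1.52,0,0,0,0,-1],[1.0,3.04,0,0,0,0,-1],[1.5,4.56,0,0,0,0,-1],[2.0,6.08,0,0,0,0,-1],[2.5,7.6,0,0,0,0,-1]]}}

```text
clock: 17.3
position: [0.5672, -0.0639, 0.2889]
tool_rot: [-3.142, 0.0, 3.005]
force: [0.3, 0.1, -6.8]
grip_width: 0.018
finger_force: 59.2
```

>>> {"fn": "play_rows", "kwargs": {"motion": [[0.5,1.52,0,0,0,0,-1],[1.0,3.04,0,0,0,0,-1],[1.5,4.56,0,0,0,0,-1],[2.0,6.08,0,0,0,0,-1],[2.5,7.6,0,0,0,0,-1]]}}

```text
clock: 17.8
position: [0.5527, 0.0146, 0.2888]
tool_rot: [-3.142, 0.0, 3.005]
force: [0.9, -0.3, -7.9]
grip_width: 0.0184
finger_force: 59.2
```

>>> {"fn": "play_rows", "kwargs": {"motion": [[0.5,1.52,0,0,0,0,-1],[1.0,3.04,0,0,0,0,-1],[1.5,4.56,0,0,0,0,-1],[2.0,6.08,0,0,0,0,-1],[2.5,7.6,0,0,0,0,-1]]}}

```text
clock: 18.3
position: [0.5382, 0.0932, 0.2888]
tool_rot: [-3.142, -0.0, 3.005]
force: [0.2, -0.1, -6.5]
grip_width: 0.0184
finger_force: 59.2
```

>>> {"fn": "play_rows", "kwargs": {"motion": [[0.5,1.52,0,0,0,0,-1],[1.0,3.04,0,0,0,0,-1],[1.5,4.56,0,0,0,0,-1],[2.0,6.08,0,0,0,0,-1],[2.5,7.6,0,0,0,0,-1]]}}

```text
clock: 18.8
position: [0.5238, 0.1719, 0.2888]
tool_rot: [3.142, 0.0, 3.005]
force: [-0.7, -0.6, -7.3]
grip_width: 0.0182
finger_force: 59.2
```

>>> {"fn": "play_rows", "kwargs": {"motion": [[0.47,1.42,0,0,0,0,-1],[0.84,2.56,0,0,0,0,-1],[1.13,3.42,0,0,0,0,-1],[1.34,4.08,0,0,0,0,-1],[1.46,4.45,0,0,0,0,-1]]}}

```text
clock: 19.3
position: [0.5158, 0.2173, 0.2888]
tool_rot: [-3.142, -0.0, 3.005]
force: [0.3, -1.1, -7.5]
grip_width: 0.018
finger_force: 59.2
```

>>> {"fn": "play_rows", "kwargs": {"motion": [[0,0,0,0,0,0,-1],[0,0,0,0,0,0,-1],[0,0,0,0,0,0,-1],[0,0,0,0,0,0,-1],[0,0,0,0,0,0,-1]]}}

```text
clock: 19.8
position: [0.5159, 0.2165, 0.2888]
tool_rot: [-3.142, 0.0, 3.004]
force: [-0.6, -0.1, -7.7]
grip_width: 0.0183
finger_force: 59.2
```

Run:
```python
from h import *
from plan import plan
s=observe();q=s['position'];y=np.degrees(s['tool_rot'][2]);print(q,s['tool_rot'],s['force'].round(2),s['qpos'].round(2))
p,d,c=grab('scene','s4');cv2.imwrite('pics/s4c.png',cv2.resize(p[150:350,270:510,::-1],(720,600),interpolation=cv2.INTER_CUBIC))
# handle centre & fork in wrist view for shank yaw drift
p,d,c=grab('wrist','w13');X=fcloud(d,c)
m=(X[...,2]>.21)&(X[...,2]<.23)&(d>0)&(abs(X[...,0]-.62)<.11)&(abs(X[...,1]-.24)<.06)
print('fork',m.sum(),cv2.minAreaRect((X[m][:,:2]*1000).astype(np.float32)))
plan((*q,y),(.5156,.2166,.249,y),(.5886,.2336,.249,y),(.5886,.2336,.2320,y))
```

```text
[0.5159291  0.21652614 0.2888356 ] [-3.14151216e+00  8.45702007e-05  3.00437601e+00] [-0.56 -0.11 -7.66] [-0.29  0.35 -0.28  1.66  0.1   1.14  0.83]
fork 289 ((574.61376953125, 229.61572265625), (124.08162689208984, 29.680973052978516), 0.3553222119808197)
[np.float64(0.03), np.float64(0.0), np.float64(3.98), 0, 0, -0.0]
[-7.0, 2.68, 0.0, 0, 0, -0.0]
[0.0, 0.0, 1.7, 0, 0, -0.0]
```

View pics/s4c.png

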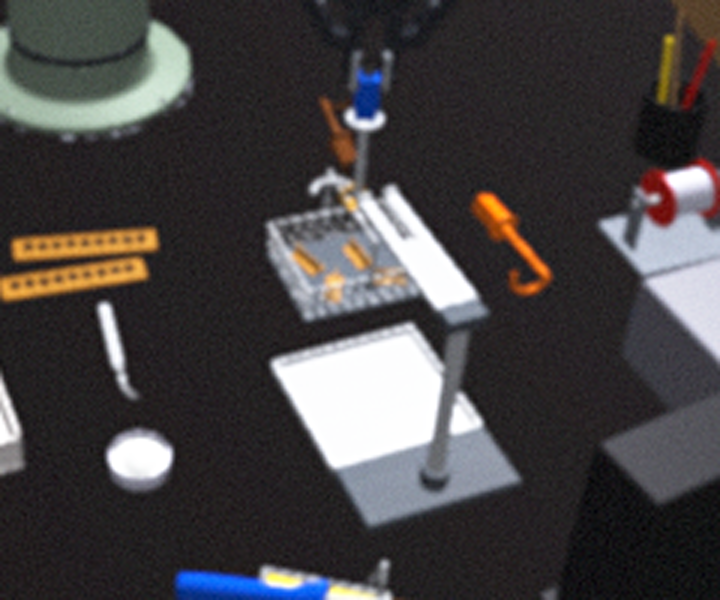

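>>> {"fn": "play_rows", "kwargs": {"motion": [[0,0,0.5,0,0,0,-1],[0,0,1.4,0,0,0,-1],[0,0,2.5,0,0,0,-1],[0,0,3.5,0,0,0,-1],[0,0,4.0,0,0,0,-1]]}}

```text
clock: 20.4
position: [0.5154, 0.2165, 0.2473]
tool_rot: [-3.141, -0.001, 3.005]
force: [-0.2, 0.7, -7.1]
grip_width: 0.0183
finger_force: 59.2
```

>>> {"fn": "play_rows", "kwargs": {"motion": [[-0.2,0.08,0,0,0,0,-1],[-0.7,0.27,0,0,0,0,-1],[-1.4,0.54,0,0,0,0,-1],[-2.1,0.8,0,0,0,0,-1],[-2.6,1.0,0,0,0,0,-1]]}}

```text
clock: 20.9
position: [0.544, 0.2233, 0.2489]
tool_rot: [3.141, 0.0, 3.005]
force: [0.4, 0.5, -7.7]
grip_width: 0.018
finger_force: 59.2
```

>>> {"fn": "play_rows", "kwargs": {"motion": [[-0.4,0.15,0,0,0,0,-1],[-0.9,0.34,0,0,0,0,-1],[-1.4,0.54,0,0,0,0,-1],[-1.8,0.69,0,0,0,0,-1],[-2.2,0.84,0,0,0,0,-1]]}}

```text
clock: 21.4
position: [0.5662, 0.2286, 0.2487]
tool_rot: [-3.142, -0.0, 3.005]
force: [-0.9, -0.7, -7.9]
grip_width: 0.0179
finger_force: 59.2
```

Run:
```python
from h import *
from plan import plan
s=observe();q=s['position'];y=np.degrees(s['tool_rot'][2]);print(q,s['tool_rot'],s['force'].round(2),s['moment'].round(2))
plan((*q,y),(.5886,.2336,.249,y))
p,d,c=grab('top','t5');a=p[80:140,220:290,::-1]
p,d,c=grab('scene','s5');b=p[180:270,360:450,::-1]
cv2.imwrite('pics/s5c.png',np.hstack([cv2.resize(a,(400,400),interpolation=cv2.INTER_CUBIC),cv2.resize(b,(400,400),interpolation=cv2.INTER_CUBIC)]))
```

```text
[0.566152   0.22857209 0.24873412] [-3.14150024e+00 -2.19775176e-04  3.00480748e+00] [-0.86 -0.73 -7.94] [0.02 0.07 0.04]
[np.float64(-2.16), np.float64(0.8), np.float64(-0.03), 0, 0, -0.0]
```

View pics/s5c.png

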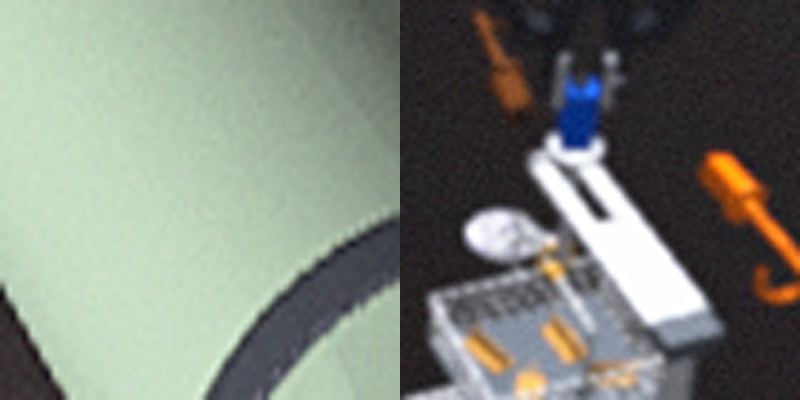

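The shank is between the prongs with no side force. I'll go on to the seat and lower.

>>> {"fn": "play_rows", "kwargs": {"motion": [[-0.5,0.18,0,0,0,0,-1],[-1.0,0.37,0,0,0,0,-1],[-1.5,0.55,0,0,0,0,-1],[-1.9,0.7,0,0,0,0,-1],[-2.16,0.8,0,0,0,0,-1]]}}

```text
clock: 22.0
position: [0.5887, 0.2335, 0.2487]
tool_rot: [-3.141, -0.0, 3.005]
force: [-1.0, -0.5, -8.4]
grip_width: 0.0185
finger_force: 59.2
```

>>> {"fn": "play_rows", "kwargs": {"motion": [[0,0,0.3,0,0,0,-1],[0,0,0.6,0,0,0,-1],[0,0,0.9,0,0,0,-1],[0,0,1.1,0,0,0,-1],[0,0,1.3,0,0,0,-1]]}}

```text
clock: 22.5
position: [0.5882, 0.2334, 0.2356]
tool_rot: [-3.141, -0.0, 3.005]
force: [-0.0, 0.7, -8.2]
grip_width: 0.0183
finger_force: 59.2
```

>>> {"fn": "play_rows", "kwargs": {"motion": [[0,0,0.06,0,0,0,-1],[0,0,0.12,0,0,0,-1],[0,0,0.18,0,0,0,-1],[0,0,0.24,0,0,0,-1],[0,0,0.28,0,0,0,-1]]}}

```text
clock: 23.0
position: [0.5884, 0.2335, 0.233]
tool_rot: [3.142, 0.0, 3.005]
force: [-0.3, -0.1, -8.0]
grip_width: 0.0185
finger_force: 59.2
```

Run:
```python
from h import *
s=observe();print(s['position'],s['tool_rot'],s['force'].round(2),s['moment'].round(2))
```

```text
[0.58842671 0.23346878 0.23299402] [3.14155286e+00 6.52652579e-05 3.00471686e+00] [-0.35 -0.06 -8.04] [ 0.04 -0.03 -0.03]
```

Not resting yet, so I'll lower a little more.

>>> {"fn": "play_rows", "kwargs": {"motion": [[0,0,0.03,0,0,0,-1],[0,0,0.06,0,0,0,-1],[0,0,0.09,0,0,0,-1],[0,0,0.12,0,0,0,-1],[0,0,0.12,0,0,0,-1]]}}

```text
clock: 23.5
position: [0.5887, 0.2336, 0.2327]
tool_rot: [3.141, 0.001, 3.005]
force: [-2.3, -1.9, 5.9]
grip_width: 0.0181
finger_force: 61.0
```

>>> {"fn": "play_rows", "kwargs": {"motion": [[0,0,-0.05,0,0,0,-1],[0,0,-0.05,0,0,0,-0.7],[0,0,-0.05,0,0,0,-0.5],[0,0,-0.05,0,0,0,-0.3],[0,0,-0.05,0,0,0,-0.1]], "squeeze": 20}}

```text
clock: 24.0
position: [0.5884, 0.2335, 0.2322]
tool_rot: [3.142, -0.0, 3.005]
force: [0.9, 0.3, -1.2]
grip_width: 0.0383
finger_force: 0.0
```

>>> {"fn": "play_rows", "kwargs": {"motion": [[0,0,-0.05,0,0,0,0.1],[0,0,-0.05,0,0,0,0.3],[0,0,-0.05,0,0,0,0.4],[0,0,-0.05,0,0,0,0.4],[0,0,-0.05,0,0,0,0.4]]}}

```text
clock: 24.5
position: [0.5884, 0.2334, 0.2328]
tool_rot: [-3.142, 0.0, 3.005]
force: [0.1, -0.3, 0.3]
grip_width: 0.0601
finger_force: 0.0
```

>>> {"fn": "play_rows", "kwargs": {"motion": [[0,0,-1,0,0,0,0.4],[0,0,-3,0,0,0,0.4],[0,0,-6,0,0,0,0.4],[0,0,-9,0,0,0,0.4],[0,0,-12,0,0,0,0.4]]}}

```text
clock: 25.0
position: [0.5882, 0.2334, 0.3549]
tool_rot: [3.141, 0.0, 3.005]
force: [0.1, 0.1, -0.3]
grip_width: 0.0599
finger_force: 0.0
```

Run:
```python
from h import *
s=observe();print(s['position'],s['tool_rot'],s['force'].round(2),s['grip_width'],s['clock'])
p,d,c=grab('scene','s6');cv2.imwrite('pics/s6c.png',cv2.resize(p[130:330,200:500,::-1],(750,500),interpolation=cv2.INTER_CUBIC))
```

```text
[0.58824697 0.2334075  0.35489797] [3.14121372e+00 4.28188803e-04 3.00480127e+00] [ 0.14  0.14 -0.25] 0.05986406284323802 25.0
```

View pics/s6c.png

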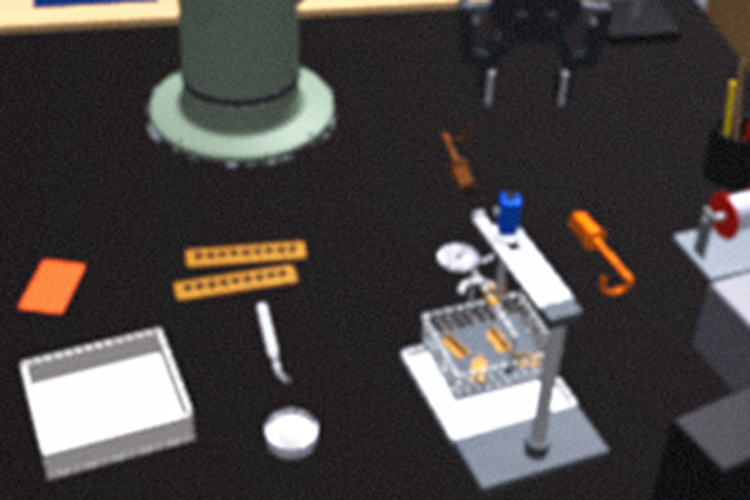

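The hook hangs by its collar in the fork with the handle at crop (510,212). The basket hangs level over the tray at (485,345), and the gripper is clear.

>>> {"fn": "play_rows", "kwargs": {"motion": [[0,0,0,0,0,0,0.4],[0,0,0,0,0,0,0.4],[0,0,0,0,0,0,0.4],[0,0,0,0,0,0,0.4],[0,0,0,0,0,0,0.4]]}}

```text
clock: 25.55
position: [0.5883, 0.2334, 0.3523]
tool_rot: [-3.141, -0.001, 3.005]
force: [-0.2, -0.2, -0.5]
grip_width: 0.0597
finger_force: 0.0
```

```bash
python3 -c "
from workcell import bot
print(bot.job_done())"
```

```text
the job is handed in; nothing more can be done
None
```

The basket is hanging level from the hook in the fork over the drip tray, and the job was handed in at about 25.6 s with the gripper clear of everything; no verdict came back.

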